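# Put the chromatography columns away in their cradles

## Task

Put all four steel chromatography columns away in the yellow storage tray, each lying home with both nuts in the pockets of the white cradle made for its length and thickness. One of them is still held in the spring clips of the grey stand and comes out sideways through the clips' open front, not upwards. Set each one down gently, none dropped, and leave the glass bottle standing.

Things in the scene. Friction and masses are not known exactly. Their poses are not given: they have to be found in the camera images.
- column_long: the long thin analytical column: steel tube of diameter 8, a hexagon nut at each end (14 across flats, 16 long with its collar), red plugs 4 long; 166 over the nuts, 134 of bare tube between (mm); about 140 g. Origin at its centre on its axis, x along the axis, ends alike. Starts held level in the clips of the stand, axis 45 mm up.
- column_short: the short thin analytical column: steel tube of diameter 8, a hexagon nut at each end (14 across flats, 16 long with its collar), red plugs 4 long; 92 over the nuts, 60 of bare tube between (mm); about 90 g. Origin at its centre on its axis, x along the axis, ends alike. Starts lying on the bench, axis 7 mm up.
- column_semiprep: the medium column: steel tube of diameter 13, a hexagon nut at each end (20 across flats, 20 long with its collar), red plugs 4 long; 120 over the nuts, 80 of bare tube between (mm); about 280 g. Origin at its centre on its axis, x along the axis, ends alike. Starts lying on the bench, axis 10 mm up.
- column_prep: the short thick preparative column: steel tube of diameter 26, a hexagon nut at each end (36 across flats, 20 long with its collar), red plugs 4 long; 96 over the nuts, 56 of bare tube between (mm); about 480 g. Origin at its centre on its axis, x along the axis, ends alike. Starts lying on the bench, axis 18 mm up.
- cradle_long: white cradle for the long thin analytical column, fixed in the tray (rim 12 mm high), 194 x 33 x 18 mm high: at each end a nut pocket with floor 10 mm up, 11 wide, 45-degree flanks to 27 wide, and an end wall; 188 between end walls, 136 open between pockets. Origin: centre of underside, 4 mm above the bench; x along its length, z up. Column home: axis 17 mm above origin.
- cradle_short: white cradle for the short thin analytical column, fixed in the tray (rim 12 mm high), 120 x 33 x 18 mm high: at each end a nut pocket with floor 10 mm up, 11 wide, 45-degree flanks to 27 wide, and an end wall; 114 between end walls, 62 open between pockets. Origin: centre of underside, 4 mm above the bench; x along its length, z up. Column home: axis 17 mm above origin.
- cradle_semiprep: white cradle for the medium column, fixed in the tray (rim 12 mm high), 148 x 41 x 20 mm high: at each end a nut pocket with floor 10 mm up, 15 wide, 45-degree flanks to 35 wide, and an end wall; 142 between end walls, 82 open between pockets. Origin: centre of underside, 4 mm above the bench; x along its length, z up. Column home: axis 20 mm above origin.
- cradle_prep: white cradle for the short thick preparative column, fixed in the tray (rim 12 mm high), 124 x 54 x 22 mm high: at each end a nut pocket with floor 10 mm up, 24 wide, 45-degree flanks to 48 wide, and an end wall; 118 between end walls, 58 open between pockets. Origin: centre of underside, 4 mm above the bench; x along its length, z up. Column home: axis 28 mm above origin.
- clip_stand: fixed grey bracket: base 56 x 130 x 6 mm, posts 58 high at y +-45, open between. On each a clip 12 wide of two sprung jaws, mouth to the stand's -x, grips the long column (along y, x = 0, z = 45). It comes out level along -x: the lips yield over 6 mm at 6 to 9 N in all, clear after 30 mm; not upwards. Origin under the column, at bench height; z up.
- bottle: bystander: glass reagent bottle with a blue cap, 70 mm in diameter, 135 mm high, loose, standing on the bench beside the work. Origin at the centre of its underside, z up.
Things that resemble listed ones, but are neither listed nor needed, are in the scene too. What is shaped like the column_prep but green is not meant.

How it is judged:
By the outcome, as a careful person would: the job done as asked, in the order asked, and still so for the second after the job is handed in, with the robot touching nothing.
It also fails if it takes over 112 s, if anything falls off the work surface, if the arm or the gripper's body presses on something with over 40 N, if the wrist force passes 120 N, or if a joint passes its speed limit or range.

## Robot

A 6-joint arm with a two-finger parallel gripper is mounted at the origin on the work surface. World frame = base frame: x ahead of the robot, y to its left, z up, the work surface at z = 0. Lengths are in mm, angles in rad, forces in N, time in s.
With the tool pointing down it reaches from about 425 to 1125 mm from the base axis. Payload 14.9 kg.
Tool frame: the origin (TCP) lies at the very end of the fingers, on their centre line; the grasp point (between the pads) lies 19 mm behind it; z points along the fingers, y is the line along which they close (so a half turn about z gives the same grasp; the last joint's range is limited). The gripper opens to 91 mm and grips with 3 to 60 N. Pads are 32 mm wide; open, the fingers measure 118 mm over their backs; the gripper's body (76 mm by 178 mm) begins 60 mm behind the grasp point.
Start: joints at [-1.277, 0.379, 1.734, -0, 1.028, -0.033], TCP at [224.706, -662.967, 213.932] pointing down, gripper open.
Joint ranges: [-2.77, 2.77], [-0.74, 2.19], [0, 2.66], [-1.06, 4.2], [0.31, 2.87], [-3.08, 3.08]. Speed limits (rad/s): [1.89, 1.89, 2.39, 3.14, 3.14, 3.14].

## Interface

Orientations are given as [roll, pitch, yaw] about the fixed x, y, z axes, in that order (R = Rz(yaw) Ry(pitch) Rx(roll)).
In Python, from station import env, viewer gives the robot as it stands. The module is installed in compiled form; this text tells all that it offers.
- The arm moves only by the shell command python3 -m inch 'ROWS' [FORCE]. ROWS is JSON, a list that holds one entry, the list of rows, each a list of 5 numbers: the shift along the tool's x, y, z in mm, then the turn about the tool's z in rad, then the finger opening in mm, from 0 to 91.2. A call has 1 to 8 rows; each row shifts and turns the commanded pose from where the row before left it, along the tool's axes as they then stand; what a row does not reach is not made up. A row lasts 1/12 s, in which the tool goes at most 41.7 mm and 7.16 degrees, less where a joint would pass 70% of its speed; a pose out of reach is approached as far as the arm can. A call is refused whole if a number of a shift passes 41.7 or a number of a turn 0.125, either way. A call with a gripper value outside its range is refused whole. The fingers move at their own pace and stop on an object; FORCE is the grip in N (left out, the last holds). Time passes only in rows, so rows that do not move let the fingers close. It gives the time, the measured TCP pose, the force, the opening and the grip force at its end, in the units of the state.
- env.state(): the state, without advancing time (a new reading comes with each control period).
- viewer.capture(name): name is "scene" or "top" or "wrist"; returns (picture, depth): 420x560x3 uint8, blue, green, red; 420x560 float32, mm along the optical axis (not along the pixel's ray), 0 where there is no reading.
- viewer.camera_model(name): a dict with "camera_matrix" (3x3 intrinsics, pixels), "R" (3x3) and "t" (3): a world point X has camera coordinates R X + t; the wrist camera has in their place "hand_eye" (4x4, takes a point from camera to tool coordinates, whose origin is the TCP and whose axes are the flange's). Camera axes: x right, y down, z forward; pixel columns grow to the right and rows downward; lengths in mm; the calibration is good to about 2 mm. A picture is of the moment at which its call begins: read the wrist's pose just before it. camera_model takes no time and is no camera call.
- env.finish_job(): hands the job in; it is judged then, once.
The state is a dict: "time": time; "qpos": joint angles; "joint_vel": joint speeds; "tau": joint torques, N m; "tcp_pos": TCP position; "ee_rot": TCP orientation; "wrist_force": force on the tool from outside, world axes, zero at the start; "wrist_torque": the same for the moment, N m; "grip_width": finger opening in mm; "gripper_force": force on a finger pad.
Only numpy, scipy, OpenCV 4.12 (cv2) and the standard library are available. Lean on these libraries where they do the work, as an engineer would, in place of code of your own. Each camera call takes 0.05 s, during which the arm holds its last target. There are 200 camera calls.

## Working session

There is one attempt and no reset: what is moved stays moved. The work goes in short steps, Python scripts to look and compute and a shell command to move; the robot and the scene stay as the last step left them, time stands still between calls to the robot, and variables do not carry over. Pictures are saved under pics/ and viewed, at most 14 in all, crops included, and the job is handed in when it is done.

```bash
mkdir -p pics; cat > h.py <<'E'
import numpy as np,cv2
from station import env,viewer
def cap(n):
    s=env.state(); im,d=viewer.capture(n); m=viewer.camera_model(n)
    K=np.array(m["camera_matrix"])
    if n=="wrist":
        from scipy.spatial.transform import Rotation as Ro
        T=np.eye(4); T[:3,:3]=Ro.from_euler('xyz',s["ee_rot"]).as_matrix(); T[:3,3]=s["tcp_pos"]
        T=T@np.array(m["hand_eye"]); R=T[:3,:3]; c=T[:3,3]
    else:
        R=np.array(m["R"]).T; c=-R@np.array(m["t"])
    return np.array(im),np.array(d),(K,R,c)
def pts(d,M):
    K,R,c=M; v,u=np.mgrid[:d.shape[0],:d.shape[1]]
    P=np.stack([(u-K[0,2])/K[0,0]*d,(v-K[1,2])/K[1,1]*d,d],-1)
    return P@R.T+c
def ray(u,v,z,M):
    K,R,c=M; r=R@np.array([(u-K[0,2])/K[0,0],(v-K[1,2])/K[1,1],1]); return c+r*(z-c[2])/r[2]
E
cat > a.py <<'E'
from h import *
for n in("top","scene"):
    im,d,M=cap(n); cv2.imwrite(f"pics/{n}0.png",im); np.savez(f"{n}0.npz",im=im,d=d,K=M[0],R=M[1],c=M[2]); print(n,M[2],M[1][:,2],M[0][0,0])
print(env.state())
E
python3 a.py
```

```text
top [411.20730129 115.00823204 930.98479522] [ 0.13205028 -0.03428971 -0.99064976] 391.0175775574745
scene [1077.93527925  436.24846447 1093.22663313] [-0.46345154 -0.27662012 -0.84183964] 540.4146305683734
{'time': 0.1, 'qpos': array([-1.27731397e+00,  3.79350548e-01,  1.73470257e+00, -2.69844891e-05,
        1.02847421e+00, -3.33006395e-02]), 'joint_vel': array([ 0.00243371, -0.00141654, -0.00147314, -0.00150385,  0.00018382,
        0.00017593]), 'tau': array([-1.93852247e-03, -7.65038681e+01, -4.35291874e+01,  6.51568989e-02,
        3.98416549e-02,  2.55575094e-05]), 'tcp_pos': array([ 224.58929952, -662.63711157,  213.36755066]), 'ee_rot': array([-3.14065773e+00, -8.03284565e-06,  3.26796926e-01]), 'wrist_force': array([-0.50079008, -0.56541492,  0.72334414]), 'wrist_torque': array([ 0.05936467,  0.05708117, -0.06157569]), 'gripper_force': 0.0, 'grip_width': 91.11749411133464}
```

View pics/top0.png

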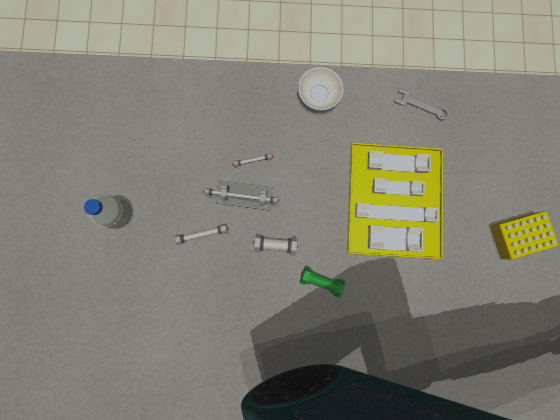

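View pics/scene0.png

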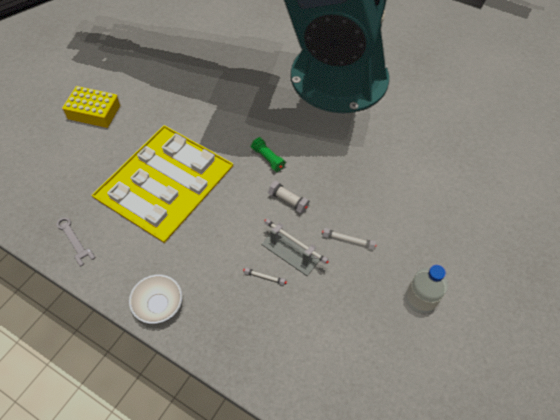

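Top view: tray at (396,200), with cradles from top: semiprep (399,162), short (399,187), long (397,213), prep (396,238). Columns: short (253,160), long in stand (241,196), semiprep (202,234), prep (275,244). Green decoy is at (322,281), bottle at (105,210).

```bash
cat > b.py <<'E'
from h import *
for n,rg in(("top",None),("scene",None)):
    z=np.load(n+"0.npz"); im,d=z["im"],z["d"]; M=(z["K"],z["R"],z["c"]); P=pts(d,M)
    hsv=cv2.cvtColor(im,cv2.COLOR_BGR2HSV)
    red=(((hsv[...,0]<8)|(hsv[...,0]>172))&(hsv[...,1]>110)&(hsv[...,2]>60)).astype(np.uint8)
    N,l,st,c=cv2.connectedComponentsWithStats(red)
    for i in range(1,N):
        if st[i,4]>=3: print(n,"red",c[i].round(1),st[i,4],np.median(P[l==i],0).round(),*[ray(*c[i],h,M)[:2].round() for h in(10,18,45)])
    if n=="top":
        H=P[...,2]; w=((hsv[...,1]<40)&(hsv[...,2]>150)).astype(np.uint8); w[:,:345]=0;w[:140]=0;w[260:]=0;w[:,445:]=0
        N,l,st,c=cv2.connectedComponentsWithStats(w)
        for i in range(1,N):
            if st[i,4]>150:
                r=cv2.minAreaRect(np.argwhere(l==i)[:,::-1].astype(np.float32)); 
                b=np.array([ray(*q,22,M)[:2] for q in cv2.boxPoints(r)]); print("white",c[i],st[i,4],b.mean(0).round(1),b.round().tolist())
        cv2.imwrite("pics/c1.png",cv2.resize(im[140:260,165:305],None,fx=5,fy=5,interpolation=2))
        print("heights along stand",H[182:212,228:256:9].round().astype(int).tolist())
    else: cv2.imwrite("pics/c2.png",cv2.resize(im[180:290,230:380],None,fx=5,fy=5,interpolation=2))
E
python3 b.py
```

```text
top red [271.7 155.3] 3 [655. 112.  13.] [656. 112.] [653. 112.] [646. 112.]
top red [232.5 163.5] 4 [633. 206.  10.] [632. 206.] [630. 205.] [623. 202.]
top red [277.8 200.2] 4 [540.  95.  46.] [546.  94.] [545.  94.] [541.  95.]
top red [226.8 227.8] 4 [477. 212.  14.] [477. 212.] [477. 211.] [475. 208.]
top red [253.3 242.3] 3 [445. 149.  21.] [445. 148.] [445. 148.] [444. 147.]
top red [297. 246.] 3 [439.  46.  19.] [439.  46.] [439.  46.] [438.  48.]
top red [301.4 273.8] 5 [375.  34.  20.] [375.  34.] [376.  35.] [377.  37.]
white [391.80645161 161.48948107] 713 [ 648.  -177.4] [[632.0, -119.0], [674.0, -124.0], [664.0, -236.0], [622.0, -230.0]]
white [421.95336788 162.22279793] 193 [ 650.2 -252.2] [[669.0, -237.0], [671.0, -269.0], [631.0, -268.0], [630.0, -236.0]]
white [391.94771242 186.59477124] 459 [ 587.6 -177.2] [[572.0, -134.0], [606.0, -136.0], [603.0, -221.0], [569.0, -218.0]]
white [389.77328844 212.0325477 ] 891 [ 525.6 -172. ] [[513.0, -91.0], [546.0, -93.0], [538.0, -254.0], [505.0, -250.0]]
white [430.87096774 213.69032258] 155 [ 524.4 -270.3] [[541.0, -256.0], [
[... 457 characters left out ...]
 7], [50, 6, 4, 4], [51, 44, 6, 7], [47, 51, 8, 6], [45, 48, 51, 6], [6, 48, 51, 49], [5, 6, 48, 49], [1, 7, 8, 46], [9, 7, 8, 8], [6, 7, 6, 4], [7, 9, 6, 5], [8, 4, 6, 5], [6, 6, 7, 7], [7, 7, 8, 5], [-2, 7, 6, 4], [0, -1, 7, 6], [1, 1, -1, 3], [4, 1, -1, 5], [-3, 0, 2, 2], [-1, 0, 1, -1], [3, 3, 1, 0]]
scene red [280.3 166.3] 3 [374.  34.  20.] [369.  29.] [375.  32.] [392.  42.]
scene red [305.4 206.8] 5 [445. 146.  21.] [440. 143.] [444. 145.] [460. 152.]
scene red [327.  261.5] 4 [559. 263.  47.] [540. 257.] [544. 258.] [557. 263.]
scene red [243.3 269.3] 3 [657. 109.  11.] [656. 110.] [659. 112.] [670. 120.]
scene red [285.4 281.8] 5 [631. 204.  11.] [632. 204.] [635. 206.] [646. 212.]
```

```bash
python3 -c "
import cv2,numpy as np
a=cv2.imread('pics/c1.png');b=cv2.imread('pics/c2.png')
b=b[:, :];b=cv2.resize(b,(500,367));a=cv2.resize(a,(500,428))
o=np.zeros((600,800,3),np.uint8);o[:300,:400]=cv2.resize(a[100:400,0:500],(400,300));o[300:,:]=0
o=np.vstack([cv2.resize(a[130:320,100:460],(560,296)),cv2.resize(b[60:320,80:400],(560,300))])
cv2.imwrite('pics/c3.png',o)"
```

```text
(no output)
```

View pics/c3.png

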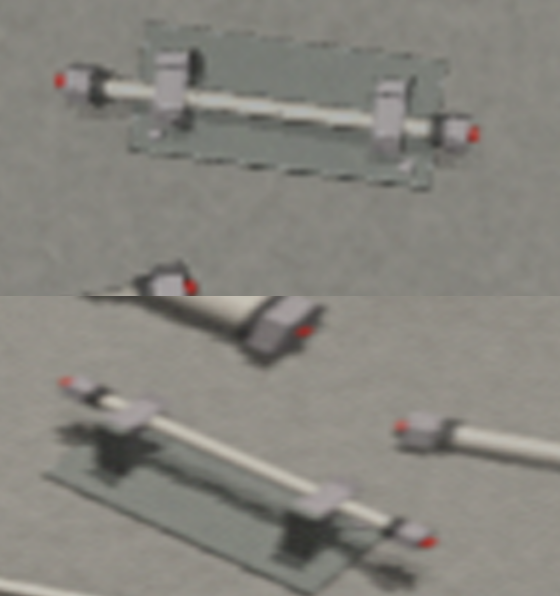

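The crop shows the long column running through two clips at (172,90) and (390,115). The open side isn't clear yet, so I'll look from closer with the wrist camera.

```bash
python3 -c "
from h import *
m=viewer.camera_model('wrist');print(np.round(m['hand_eye'],3),m['camera_matrix'])"
python3 -m inch '[[[0,0,-15,-0.124,91],[0,0,-15,-0.124,91],[0,0,-15,-0.124,91],[0,0,-15,-0.124,91],[0,0,-15,-0.124,91],[0,0,-15,-0.124,91],[0,0,-15,-0.124,91],[0,0,-15,-0.124,91]]]'
python3 -m inch '[[[0,0,-15,-0.124,91],[0,0,-15,-0.124,91],[0,0,0,0,91]]]'
python3 -m inch '[[[34,22,0,0,91],[34,22,0,0,91],[34,22,0,0,91],[34,22,0,0,91],[34,22,0,0,91],[34,22,0,0,91]]]'
python3 -m inch '[[[34,22,0,0,91],[34,22,0,0,91],[34,22,0,0,91],[34,22,0,0,91],[34,22,0,0,91],[34,22,0,0,91],[0,0,0,0,91]]]'
```

```text
[[-0.00000e+00 -9.58000e-01 -2.85000e-01  7.98970e+01]
 [ 1.00000e+00 -0.00000e+00  0.00000e+00  1.33000e-01]
 [-0.00000e+00 -2.85000e-01  9.58000e-01 -1.71393e+02]
 [ 0.00000e+00  0.00000e+00  0.00000e+00  1.00000e+00]] [[317.10510302   0.         281.28809428]
 [  0.         317.10510302 213.71799023]
 [  0.           0.           1.        ]]
time: 0.77
tcp_pos: [224.6, -662.7, 334.3]
ee_rot: [-3.141, -0.001, 1.325]
wrist_force: [0.8, -0.1, -0.2]
grip_width: 90.9
gripper_force: 0.0
time: 1.02
tcp_pos: [225.0, -663.8, 366.8]
ee_rot: [3.141, 0.003, 1.573]
wrist_force: [-0.1, -0.4, 0.9]
grip_width: 91.2
gripper_force: 0.0
time: 1.52
tcp_pos: [357.9, -457.5, 362.8]
ee_rot: [-3.141, -0.001, 1.561]
wrist_force: [0.4, 0.5, 0.5]
grip_width: 91.2
gripper_force: 0.0
time: 2.1
tcp_pos: [492.6, -251.3, 362.9]
ee_rot: [-3.141, -0.001, 1.566]
wrist_force: [-0.1, 0.1, -0.6]
grip_width: 90.9
gripper_force: 0.0
```

```bash
python3 -m inch '[[[18,14,32,0,91],[18,14,32,0,91],[18,14,32,0,91],[18,14,32,0,91],[18,12,32,0,91],[0,0,0,0,91],[0,0,0,0,91]]]'
cat > c.py <<'E'
import sys
from h import *
n=sys.argv[1]
im,d,M=cap("wrist"); cv2.imwrite(f"pics/{n}.png",im); np.savez(f"{n}.npz",im=im,d=d,K=M[0],R=M[1],c=M[2])
E
python3 c.py tray
python3 -m inch '[[[38,0,0,0,91],[38,0,0,0,91],[38,0,0,0,91],[38,0,0,0,91],[38,0,0,0,91],[38,0,0,0,91],[38,0,0,0,91],[38,0,0,0,91]]]'
python3 -m inch '[[[38,0,0,0,91],[0,0,0,0,91],[0,0,0,0,91]]]'
python3 c.py cols
```

```text
time: 2.68
tcp_pos: [557.6, -165.4, 201.6]
ee_rot: [-3.138, -0.001, 1.565]
wrist_force: [0.5, -1.1, 0.7]
grip_width: 91.0
gripper_force: 0.0
time: 3.4
tcp_pos: [560.6, 138.6, 206.1]
ee_rot: [3.138, -0.001, 1.564]
wrist_force: [0.8, -0.0, -0.0]
grip_width: 91.1
gripper_force: 0.0
time: 3.65
tcp_pos: [560.8, 176.5, 205.6]
ee_rot: [3.139, -0.001, 1.567]
wrist_force: [0.7, -0.2, -0.1]
grip_width: 91.2
gripper_force: 0.0
```

View pics/tray.png

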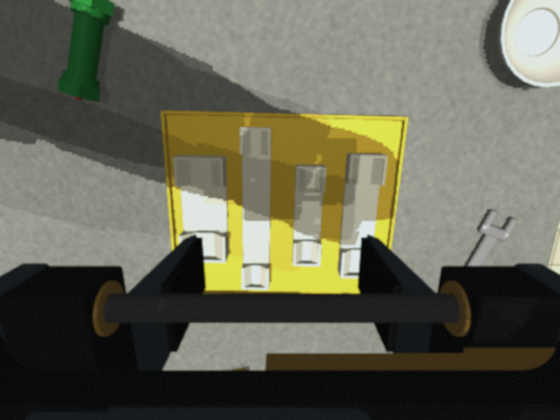

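View pics/cols.png

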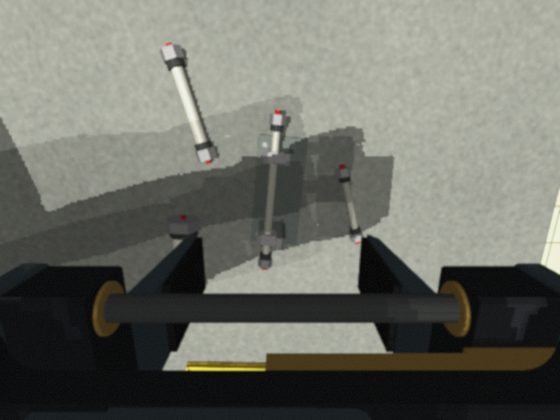

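Tray view: cradles left to right are prep (203,205), long (256,205), short (310,215) and semiprep (362,210). Columns view: semiprep (190,105), long from (278,115) to (265,265), short (350,205), and prep partly hidden at (183,220).

```bash
cat > d.py <<'E'
from h import *
def ld(n):
    z=np.load(n+".npz"); return z["im"],z["d"],(z["K"],z["R"],z["c"])
im,d,M=ld("cols"); P=pts(d,M); hsv=cv2.cvtColor(im,cv2.COLOR_BGR2HSV)
red=(((hsv[...,0]<8)|(hsv[...,0]>172))&(hsv[...,1]>110)&(hsv[...,2]>40)).astype(np.uint8); red[270:]=0
N,l,st,c=cv2.connectedComponentsWithStats(red)
for i in range(1,N):
    if st[i,4]>=3: print("red",c[i].round(1),st[i,4],np.median(P[l==i],0).round(1),*[ray(*c[i],h,M)[:2].round(1) for h in(7,10,45)])
# object height blobs: centroid of points above bench
for nm,(u0,u1,v0,v1),lo in(("semi",(155,225,35,170),5),("short",(330,370,155,245),4)):
    Q=P[v0:v1,u0:u1].reshape(-1,3); Q=Q[Q[:,2]>lo]; r=cv2.minAreaRect(Q[:,:2].astype(np.float32)); print(nm,[np.round(x,2) for x in r],Q[:,2].max())
A=(P[105:160:3,235:305:4,2]).round().astype(int)
for r in A: print(*r)
print(P[150,235],P[150,305])
cv2.imwrite("pics/st.png",cv2.resize(im[95:275,225:325],None,fx=4,fy=3.3,interpolation=2))
im,d,M=ld("tray"); P=pts(d,M); H=P[...,2]
for v in (140,180,210,230): print("tray row",v,P[v,165:400:6,2].round().astype(int).tolist())
hsv=cv2.cvtColor(im,cv2.COLOR_BGR2HSV)
w=(hsv[...,1]<70)&(H>7); w[:110]=0;w[235:]=0;w[:,:170]=0;w[:,400:]=0
N,l,st,c=cv2.connectedComponentsWithStats(w.astype(np.uint8))
for i in range(1,N):
    if st[i,4]>300:
        Q=P[l==i]; r=cv2.minAreaRect(Q[:,:2].astype(np.float32)); print(c[i],st[i],np.round(cv2.boxPoints(r),1).tolist(),np.percentile(Q[:,2],98).round(1))
E
python3 d.py
```

```text
red [168.   43.5] 8 [444.3 332.5  13.6] [442.  333.8] [443.  333.2] [454.1 325.9]
red [277.8 111.6] 22 [557.4 264.4  48. ] [556.8 265.3] [556.8 265.2] [557.1 264.4]
red [208.1 161.5] 14 [476.9 211.4  13.1] [475.6 210.5] [476.3 210.9] [484.3 215.2]
red [341.9 166.3] 20 [630.5 205.   10.2] [631.1 204.3] [630.5 204.7] [623.8 209.6]
red [182.8 217.1] 23 [444.6 147.5  21.2] [439.9 143.2] [440.9 144.1] [452.3 154.8]
red [358.  242.5] 4 [655.  110.6  10.9] [656. 109.] [655.2 110.2] [646.2 124.1]
red [264.  268.5] 6 [540.3  94.4  48.8] [537.7  73.8] [537.9  75.2] [540.   92.5]
semi [array([484.  , 284.74]), array([105.13, 124.19]), np.float64(29.4)] 377.08157992007995
short [array([622.98, 191.99]), array([ 40.92, 175.14]), np.float64(31.05)] 377.08157992007995
1 1 0 0 0 -1 0 -1 1 1 -1 1 -1 0 0 1 2 -1
2 0 -1 0 -1 0 1 2 0 1 0 0 -1 0 377 0 1 1
0 -1 0 1 2 1 0 0 1 0 46 48 1 1 0 1 1 1
2 2 0 -1 1 -1 1 2 -1 49 53 53 1 0 0 0 0 -1
1 1 0 1 1 2 0 -1 1 48 52 54 50 1 2 1 0 1
377 2 1 1 -1 0 0 0 2 50 53 52 49 1 0 -1 -1 -1
2 -1 1 0 0 0 1 1 0 50 52 51 48 3 1 0 1 0
0 0 2 0 1 0 0 1 2 48 52 53 1 0 0 0 0 1
0 2 1
[... 1267 characters left out ...]
1], [514.0999755859375, -79.5999984741211]] 23.4
[362.22839072 192.27477161] [ 341  154   46   81 2846] [[558.4000244140625, -85.5999984741211], [636.7999877929688, -235.39999389648438], [708.7000122070312, -197.6999969482422], [630.2999877929688, -47.900001525878906]] 25.2
[202.13925081 193.75841477] [ 174  156   54   79 3684] [[401.0, -196.3000030517578], [478.1000061035156, -237.10000610351562], [558.4000244140625, -85.5999984741211], [481.29998779296875, -44.79999923706055]] 27.3
[308.52217529 198.80147835] [ 294  165   32   70 1894] [[558.4000244140625, -85.5999984741211], [571.2999877929688, -222.0], [612.2000122070312, -218.1999969482422], [599.2000122070312, -81.69999694824219]] 23.3
```

View pics/st.png

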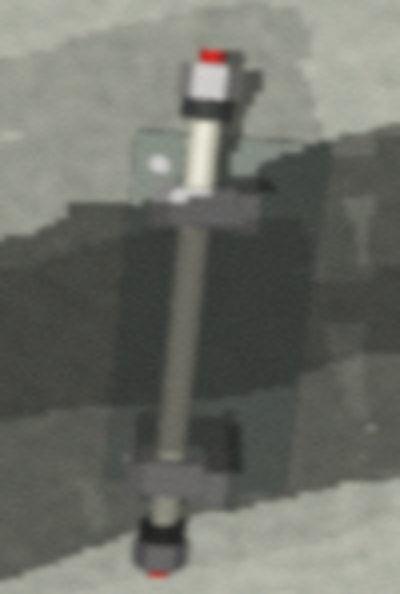

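Post (the 59 mm high points) lies on the image-right side, world +x, so the clip mouth faces world −x (image left). The long column runs from (212,55) to (158,575) in the crop.

```bash
cat > e.py <<'E'
from h import *
def ld(n):
    z=np.load(n+".npz"); return z["im"],z["d"],(z["K"],z["R"],z["c"])
im,d,M=ld("tray"); P=pts(d,M); H=P[...,2]; hsv=cv2.cvtColor(im,cv2.COLOR_BGR2HSV)
w0=(hsv[...,1]<90)&(H>6.8)&(H<32)
for nm,(u0,u1,v0,v1),L,W in(("prep",(172,230,150,266),124,54),("long",(236,274,120,292),194,33),("short",(288,330,160,270),120,33),("semi",(338,392,148,280),148,41)):
    Q=P[v0:v1,u0:u1][w0[v0:v1,u0:u1]]; r=cv2.minAreaRect(Q[:,:2].astype(np.float32)); b=cv2.boxPoints(r)
    T=Q[Q[:,2]>16]; 
    far=np.percentile(Q[:,1],99.7); near=np.percentile(Q[:,1],.3)
    # centreline: mid of x per y bin
    ys=np.arange(near+4,far-4,4); xs=np.array([[y,(q.min()+q.max())/2,np.ptp(q)] for y in ys for q in [Q[abs(Q[:,1]-y)<2.5][:,0]] if len(q)>8])
    g=xs[abs(xs[:,2]-W)<4]; p=np.polyfit(g[:,0],g[:,1],1) if len(g)>5 else None
    print(nm,"rect",np.round(r[0],1),np.round(r[1],1),round(r[2],2),"y",near.round(1),far.round(1),"mid",((near+far)/2).round(1),"len",(far-near).round(1),"slope",p, "x@",np.polyval(p,(near+far)/2) if p is not None else 0,"ymid by far",far-L/2)
z=np.load("top0.npz"); P=pts(z["d"],(z["K"],z["R"],z["c"])); hsv=cv2.cvtColor(z["im"],cv2.COLOR_BGR2HSV)
w0=(hsv[...,1]<90)&(P[...,2]>6.8)&(P[...,2]<32)
for nm,(u0,u1,v0,v1) in(("semi",(360,440,150,175)),("short",(368,432,176,198)),("long",(352,440,202,224)),("prep",(362,432,224,254))):
    Q=P[v0:v1,u0:u1][w0[v0:v1,u0:u1]]; r=cv2.minAreaRect(Q[:,:2].astype(np.float32)); print("top",nm,np.round(r[0],1),np.round(r[1],1),r[2])
E
python3 e.py
```

```text
prep rect [ 463.4 -185.2] [124.4  54.7] 88.15 y -246.5 -122.6 mid -184.5 len 123.9 slope [3.16747242e-02 4.69588782e+02] x@ 463.7440910052868 ymid by far -184.57796483875183
long rect [ 525.5 -189.6] [194.7  32.9] 88.36 y -285.4 -92.4 mid -188.9 len 193.0 slope [2.89632630e-02 5.30882132e+02] x@ 525.4108710275558 ymid by far -189.42663578784342
short rect [ 587.2 -194.5] [120.5  33.1] 88.39 y -253.9 -134.2 mid -194.1 len 119.7 slope [2.85612044e-02 5.92589811e+02] x@ 587.0468733314732 ymid by far -194.21786825500814
semi rect [ 649. -196.] [148.4  41. ] 88.22 y -269.0 -121.7 mid -195.4 len 147.3 slope [3.04426253e-02 6.54859249e+02] x@ 648.9120978982684 ymid by far -195.71673397536813
top semi [ 650.5 -195.8] [149.4  41.3] 88.29795837402344
top short [ 588.6 -194.3] [120.   33.6] 88.22858428955078
top long [ 526.8 -189.2] [194.4  33.5] 88.55667114257812
top prep [ 465.1 -185.4] [126.3  53.7] 88.36294555664062
```

```bash
python3 -m inch '[[[-5,20.5,30,0,50],[-5,20.5,30,0,50],[-5,20.5,30,0,50],[-4,21,30,0,50],[0,0,5,-0.086,50],[0,0,5,-0.086,50],[0,0,5,-0.086,50],[0,0,0,0,50]]]'; python3 -m inch '[[[0,0,0,0,50]]]'
```

```text
time: 4.37
tcp_pos: [642.6, 154.1, 68.6]
ee_rot: [-3.141, 0.0, 1.826]
wrist_force: [-0.9, -0.5, -0.4]
grip_width: 50.0
gripper_force: 0.0
time: 4.45
tcp_pos: [642.9, 154.8, 69.5]
ee_rot: [3.141, 0.0, 1.82]
wrist_force: [-0.7, -0.4, 0.1]
grip_width: 50.1
gripper_force: 0.0
```

```bash
python3 -m inch '[[[2.5,1.4,22,0,50],[0,0,22,0,50],[0,0,14,0,50],[0,0,6,0,50],[0,0,2.5,0,50],[0,0,0,0,50]]]'; python3 -m inch '[[[0,0,0,0,0],[0,0,0,0,0],[0,0,0,0,0],[0,0,0,0,0],[0,0,0,0,0],[0,0,0,0,0]]]' 30;  python3 -m inch '[[[0,0,0,0,0],[0,0,0,0,0],[0,0,-5,0,0],[0,0,-15,0,0],[0,0,-25,0,0],[0,0,-25,0,0],[0,0,0,0,0],[0,0,0,0,0]]]'; python3 c.py g1
```

```text
time: 4.95
tcp_pos: [643.4, 158.9, 2.7]
ee_rot: [-3.142, 0.0, 1.824]
wrist_force: [0.3, 0.4, -0.6]
grip_width: 50.2
gripper_force: 0.0
time: 5.45
tcp_pos: [643.3, 159.2, 2.7]
ee_rot: [3.141, -0.0, 1.825]
wrist_force: [-0.2, 0.1, 0.1]
grip_width: 13.3
gripper_force: 0.0
time: 6.12
tcp_pos: [644.4, 159.4, 74.9]
ee_rot: [3.138, 0.0, 1.825]
wrist_force: [0.1, 1.2, -1.4]
grip_width: 7.3
gripper_force: 30.0
```

View pics/g1.png

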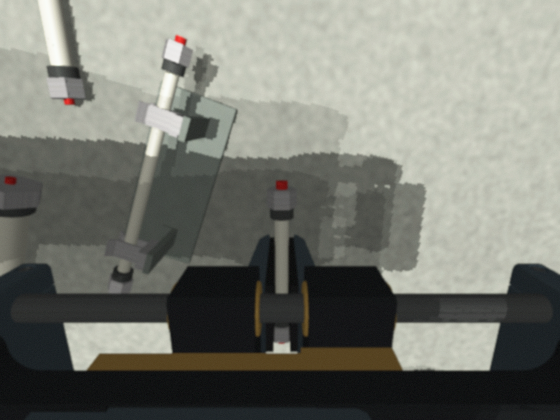

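Short column is held, visible between the fingers, with its far plug at (281,184).

```bash
cat > off.py <<'E'
import sys
from h import *
n,up,half=sys.argv[1],float(sys.argv[2]),float(sys.argv[3])
im,d,M=cap("wrist"); s=env.state(); cv2.imwrite(f"pics/{n}.png",im)
hsv=cv2.cvtColor(im,cv2.COLOR_BGR2HSV)
red=(((hsv[...,0]<8)|(hsv[...,0]>172))&(hsv[...,1]>110)&(hsv[...,2]>40)).astype(np.uint8)
N,l,st,c=cv2.connectedComponentsWithStats(red); y=s["ee_rot"][2]; ax=np.array([np.cos(y),np.sin(y)]); ay=np.array([np.sin(y),-np.cos(y)])
for i in range(1,N):
    if st[i,4]>5 and abs(c[i][0]-281)<30:
        q=ray(*c[i],s["tcp_pos"][2]+up,M)[:2]-s["tcp_pos"][:2]; print(c[i].round(1),"centre rel. TCP along tool x",(q@ax-half).round(1),"y",(q@ay).round(1))
print(s["tcp_pos"].round(1),s["ee_rot"].round(3))
E
python3 off.py g2 5 48
```

```text
[281.4 184.7] centre rel. TCP along tool x -1.2 y -0.1
[642.9 159.1  72.5] [-3.141 -0.     1.825]
```

```bash
python3 -m inch '[[[0,0,-10,0.095,0],[0,0,-10,0.095,0],[0,0,0,0.095,0],[-15,-3.7,0,0,0],[-29.5,-3.7,0,0,0],[-29.5,-3.7,0,0,0],[-29.5,-3.7,0,0,0],[-29.5,-3.7,0,0,0]]]'; python3 -m inch '[[[-29.5,-3.7,0,0,0],[-29.5,-3.7,0,0,0],[-29.5,-3.7,0,0,0],[-29.5,-3.7,0,0,0],[-29.5,-3.7,0,0,0],[-29.5,-3.7,0,0,0],[-29.5,-3.7,0,0,0],[-15,-3.7,0,0,0]]]'; python3 -m inch '[[[0,0,30,0,0],[0,0,20,0,0],[0,0,0,0,0],[0,0,0,0,0]]]'; python3 off.py g3 4.5 48
```

```text
time: 6.88
tcp_pos: [619.1, 25.0, 91.3]
ee_rot: [-3.14, 0.0, 1.542]
wrist_force: [0.2, -0.5, -1.0]
grip_width: 6.9
gripper_force: 30.0
time: 7.55
tcp_pos: [582.6, -196.6, 91.5]
ee_rot: [-3.14, -0.0, 1.541]
wrist_force: [0.7, -0.4, -1.2]
grip_width: 7.0
gripper_force: 30.0
time: 7.88
tcp_pos: [582.6, -193.6, 41.2]
ee_rot: [-3.138, -0.001, 1.541]
wrist_force: [0.7, 1.0, -0.7]
grip_width: 7.0
gripper_force: 30.0
[281.2 185. ] centre rel. TCP along tool x -1.1 y -1.7
[ 583.6 -193.7   42.4] [-3.14  -0.     1.541]
```

```bash
python3 -m inch '[[[0.4,4.3,6,0,0],[0,0,6,0,0],[0,0,5,0,0],[0,0,3,0,0],[0,0,2,0,0],[0,0,0,0,0]]]'; python3 -m inch '[[[0,0,1,0,0],[0,0,0,0,0],[0,0,0,0,0]]]';python3 -m inch '[[[0,0,1,0,0],[0,0,0,0,0],[0,0,0,0,0]]]';python3 -m inch '[[[0,0,0.7,0,0],[0,0,0,0,0],[0,0,0,0,0]]]'
```

```text
time: 8.43
tcp_pos: [588.2, -193.3, 20.0]
ee_rot: [-3.141, -0.0, 1.54]
wrist_force: [-0.8, 0.7, -0.4]
grip_width: 7.0
gripper_force: 30.0
time: 8.68
tcp_pos: [588.6, -193.5, 19.6]
ee_rot: [3.141, 0.0, 1.54]
wrist_force: [0.1, 0.0, -0.4]
grip_width: 7.2
gripper_force: 30.0
time: 8.93
tcp_pos: [588.4, -193.4, 18.4]
ee_rot: [-3.142, -0.0, 1.54]
wrist_force: [0.1, 0.0, 0.2]
grip_width: 7.0
gripper_force: 30.0
time: 9.18
tcp_pos: [588.5, -193.4, 17.7]
ee_rot: [-3.142, -0.0, 1.54]
wrist_force: [-0.0, -0.9, -1.7]
grip_width: 7.2
gripper_force: 30.0
```

```bash
for i in 1 2; do python3 -m inch '[[[0,0,0.5,0,0],[0,0,0,0,0],[0,0,0,0,0]]]' | grep -E 'pos|force:'; done; python3 -m inch '[[[0,0,0.5,0,0],[0,0,0,0,0],[0,0,0,0,0]]]'
```

```text
tcp_pos: [588.4, -193.4, 17.2]
wrist_force: [-0.7, 0.4, -1.1]
gripper_force: 30.0
tcp_pos: [588.4, -193.4, 16.7]
wrist_force: [0.3, 1.0, -1.1]
gripper_force: 30.0
time: 9.93
tcp_pos: [588.5, -193.5, 16.5]
ee_rot: [3.142, -0.0, 1.54]
wrist_force: [-2.3, 0.2, 5.7]
grip_width: 7.1
gripper_force: 30.0
```

```bash
python3 -m inch '[[[0,0,0,0,9],[0,0,0,0,11],[0,0,0,0,14],[0,0,0,0,18],[0,0,0,0,22],[0,0,0,0,22],[0,0,-6,0,22],[0,0,-12,0,22]]]' 10; python3 -m inch '[[[5,0,-30,0,60],[15,0,-30,0,60],[25,0,-30,0,60],[25,0,-30,0,60],[0,0,0,0,60],[0,0,0,0,60]]]'; python3 c.py p1
```

```text
time: 10.6
tcp_pos: [587.6, -193.1, 33.7]
ee_rot: [-3.14, -0.001, 1.54]
wrist_force: [-1.6, -0.3, -0.6]
grip_width: 21.9
gripper_force: 0.0
time: 11.1
tcp_pos: [591.8, -122.8, 157.1]
ee_rot: [3.137, 0.001, 1.541]
wrist_force: [-0.2, -0.2, 0.1]
grip_width: 58.4
gripper_force: 0.0
```

View pics/p1.png

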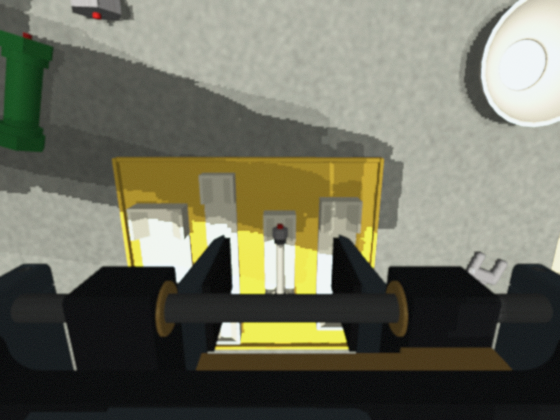

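Short column is home: it lies in the third cradle, with its plug at (280,228) inside the pocket. Next is prep.

```bash
python3 -m inch '[[[27,-19.6,8,0,60],[27,-19.6,8,0,60],[27,-19.6,8,0,60],[27,-19.6,8,0,60],[27,-19.6,8,0,60],[27,-19.6,8,0,60],[27,-19.6,8,0.029,60],[27,-19.6,8,0,60]]]'; python3 -m inch '[[[0,0,0,0,60],[0,0,0,0,60],[0,0,0,0,60]]]'; python3 c.py p2
python3 - <<'E'
from h import *
s=env.state();print(s["tcp_pos"],s["ee_rot"])
E
```

```text
time: 11.82
tcp_pos: [439.7, 98.0, 89.2]
ee_rot: [-3.14, 0.0, 1.508]
wrist_force: [0.5, -0.1, 0.4]
grip_width: 59.8
gripper_force: 0.0
time: 12.07
tcp_pos: [441.6, 97.3, 90.0]
ee_rot: [-3.141, 0.0, 1.511]
wrist_force: [0.4, 0.1, 0.7]
grip_width: 60.3
gripper_force: 0.0
[442.04273298  97.04326333  90.19941996] [-3.14158995e+00  8.02465685e-05  1.51004105e+00]
```

```bash
python3 -m inch '[[[0,0,25,0,60],[0,0,25,0,60],[0,0,18,0,60],[0,0,10,0,60],[0,0,6,0,60],[0,0,0,0,60],[0,0,0,0,0],[0,0,0,0,0]]]' 45; python3 -m inch '[[[0,0,0,0,0],[0,0,0,0,0],[0,0,0,0,0],[0,0,0,0,0],[0,0,0,0,0]]]'; python3 -m inch '[[[0,0,-3,0,0],[0,0,-10,0,0],[0,0,-20,0,0],[0,0,-20,0,0],[0,0,-7,0,0],[0,0,0,0,0],[0,0,0,0,0]]]'; python3 off.py g4 12 50
```

```text
time: 12.78
tcp_pos: [442.2, 97.8, 7.1]
ee_rot: [3.14, -0.0, 1.511]
wrist_force: [0.6, 0.0, -0.5]
grip_width: 49.3
gripper_force: 0.0
time: 13.2
tcp_pos: [441.7, 97.9, 6.6]
ee_rot: [3.141, -0.0, 1.511]
wrist_force: [-0.6, -1.1, 7.6]
grip_width: 25.2
gripper_force: 45.0
time: 13.78
tcp_pos: [441.4, 97.8, 66.3]
ee_rot: [3.141, -0.0, 1.511]
wrist_force: [0.6, -0.2, -4.2]
grip_width: 25.4
gripper_force: 45.0
[281.4 182.6] centre rel. TCP along tool x -0.7 y -0.2
[441.   97.7  65.7] [-3.141  0.     1.511]
```

```bash
python3 -m inch '[[[0,0,0,-0.03,0],[-14,2.9,0,0,0],[-28,2.9,0,0,0],[-28,2.9,0,0,0],[-28,2.9,0,0,0],[-28,2.9,0,0,0],[-28,2.9,0,0,0],[-28,2.9,0,0,0]]]'; python3 -m inch '[[[-28,2.9,0,0,0],[-28,2.9,0,0,0],[-28,2.9,0,0,0],[-15,2.9,0,0,0],[0,0,12,0,0],[0,0,12,0,0],[0,0,0,0,0],[0,0,0,0,0]]]'; python3 off.py g5 11.4 50;python3 -c "
from h import *
print(env.state()['wrist_force'])"
```

```text
time: 14.5
tcp_pos: [455.4, -85.9, 65.1]
ee_rot: [-3.14, -0.0, 1.541]
wrist_force: [0.3, 0.8, -4.7]
grip_width: 25.4
gripper_force: 45.0
time: 15.17
tcp_pos: [463.5, -182.7, 40.6]
ee_rot: [-3.138, -0.001, 1.542]
wrist_force: [0.1, -0.6, -4.3]
grip_width: 24.8
gripper_force: 45.0
[281.4 183. ] centre rel. TCP along tool x -0.7 y -1.1
[ 464.1 -183.    41.4] [-3.140e+00 -1.000e-03  1.542e+00]
[-0.73870534 -0.13125652 -3.82712748]
```

```bash
python3 -m inch '[[[-1.3,0.6,5,0,0],[0,0,5,0,0],[0,0,4,0,0],[0,0,2.5,0,0],[0,0,1.5,0,0],[0,0,0,0,0],[0,0,0,0,0]]]'; for i in 1 2 3 4; do python3 -m inch '[[[0,0,0.5,0,0],[0,0,0,0,0],[0,0,0,0,0]]]' | grep -E 'pos|force:'; done
```

```text
time: 15.8
tcp_pos: [465.4, -185.3, 24.2]
ee_rot: [-3.142, -0.0, 1.541]
wrist_force: [0.6, -0.1, -4.0]
grip_width: 24.9
gripper_force: 45.0
tcp_pos: [465.5, -185.4, 23.8]
wrist_force: [-0.9, 0.1, -4.7]
gripper_force: 45.0
tcp_pos: [465.4, -185.3, 23.2]
wrist_force: [0.2, -0.9, -4.7]
gripper_force: 45.0
tcp_pos: [465.4, -185.3, 22.7]
wrist_force: [-0.2, -0.6, -3.9]
gripper_force: 45.0
tcp_pos: [465.4, -185.3, 22.2]
wrist_force: [0.2, 0.3, -4.5]
gripper_force: 45.0
```

```bash
for i in 1 2 3; do python3 -m inch '[[[0,0,0.5,0,0],[0,0,0,0,0],[0,0,0,0,0]]]' | grep -E 'pos|t_force:'; done
```

```text
tcp_pos: [465.4, -185.3, 21.7]
wrist_force: [-1.3, 0.1, -3.9]
tcp_pos: [465.4, -185.3, 21.2]
wrist_force: [0.6, 0.5, -5.2]
tcp_pos: [465.4, -185.3, 20.7]
wrist_force: [0.1, -0.4, -4.3]
```

```bash
for i in 1 2; do python3 -m inch '[[[0,0,0.4,0,0],[0,0,0,0,0],[0,0,0,0,0]]]' | grep -E 'pos|t_force:'; done
```

```text
tcp_pos: [465.4, -185.3, 20.6]
wrist_force: [-3.4, 1.4, 5.3]
tcp_pos: [465.5, -185.3, 20.6]
wrist_force: [-5.7, 1.6, 14.7]
```

```bash
python3 -m inch '[[[0,-0.4,-0.4,0,27],[0,0,0,0,29],[0,0,0,0,32],[0,0,0,0,36],[0,0,0,0,40],[0,0,0,0,40],[0,0,-6,0,40],[0,0,-12,0,40]]]' 10; python3 -m inch '[[[5,0,-30,0,40],[15,0,-30,0,40],[28,0,-30,0,45],[28,0,-10,0,45],[0,0,0,0,45]]]'; python3 c.py p3; python3 -m inch '[[[35,0,0,0,45],[35,0,0,0,45],[35,0,0,0,45],[35,0,0,0,45],[35,0,0,0,45],[35,0,0,0,45],[35,0,0,0,45],[35,0,0,0,45]]]'; python3 -m inch '[[[35,0,15,0,45],[35,0,15,0,45],[32,0,15,0,45],[0,0,5,-0.099,45],[0,0,5,-0.099,45],[0,0,5,-0.098,45],[0,0,0,0,45],[0,0,0,0,45]]]';
```

```text
time: 18.72
tcp_pos: [464.3, -185.0, 38.0]
ee_rot: [-3.14, -0.001, 1.541]
wrist_force: [0.9, -0.2, -0.2]
grip_width: 39.9
gripper_force: 0.0
time: 19.13
tcp_pos: [468.6, -106.9, 142.1]
ee_rot: [3.137, 0.001, 1.542]
wrist_force: [0.3, -0.2, 0.0]
grip_width: 44.6
gripper_force: 0.0
time: 19.85
tcp_pos: [475.5, 171.6, 138.3]
ee_rot: [-3.141, 0.0, 1.54]
wrist_force: [0.5, -0.3, 0.0]
grip_width: 45.0
gripper_force: 0.0
time: 20.52
tcp_pos: [478.8, 271.8, 78.1]
ee_rot: [-3.141, 0.0, 1.833]
wrist_force: [0.4, -0.9, 0.8]
grip_width: 45.2
gripper_force: 0.0
```

View pics/p3.png

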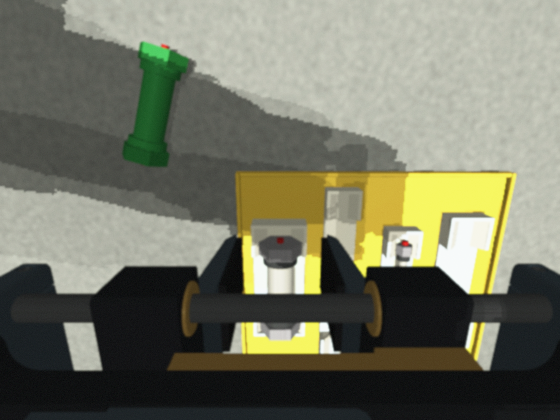

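Prep is home in its cradle, with its plug at (281,241). Next is semiprep.

```bash
python3 -m inch '[[[2.6,-9.2,0,0,45],[2.6,-9.2,0,0,45],[0,0,20,0,45],[0,0,0,0,45],[0,0,0,0,45]]]'; python3 c.py p4; python3 - <<'E'
from h import *
z=np.load("p4.npz"); im,M=z["im"],(z["K"],z["R"],z["c"]); hsv=cv2.cvtColor(im,cv2.COLOR_BGR2HSV)
red=(((hsv[...,0]<8)|(hsv[...,0]>172))&(hsv[...,1]>110)&(hsv[...,2]>40)).astype(np.uint8)
N,l,st,c=cv2.connectedComponentsWithStats(red)
for i in range(1,N):
    if st[i,4]>5: print(c[i].round(),st[i,4],ray(*c[i],10,M)[:2].round(1))
print(env.state()["tcp_pos"])
E
```

```text
time: 20.93
tcp_pos: [458.6, 272.3, 58.2]
ee_rot: [-3.14, 0.0, 1.836]
wrist_force: [0.9, 0.1, 0.2]
grip_width: 45.3
gripper_force: 0.0
[285. 150.] 60 [444.2 331. ]
[459.26987634 272.59088488  58.75229404]
```

```bash
python3 -m inch '[[[-1,0,20,0,45],[0,0,18,0,45],[0,0,11,0,45],[0,0,5,0,45],[0,0,1.5,0,45],[0,0,0,0,45],[0,0,0,0,0],[0,0,0,0,0]]]' 40; python3 -m inch '[[[0,0,0,0,0],[0,0,0,0,0],[0,0,0,0,0],[0,0,0,0,0],[0,0,0,0,0]]]'; python3 -m inch '[[[0,0,-3,0,0],[0,0,-10,0,0],[0,0,-25,0,0],[0,0,-25,0,0],[0,0,-20,0,0],[0,0,0,0,0],[0,0,0,0,0]]]'; python3 off.py g6 7 62
```

```text
time: 21.65
tcp_pos: [460.4, 272.0, 3.6]
ee_rot: [3.141, -0.0, 1.837]
wrist_force: [0.0, 0.5, -0.2]
grip_width: 34.5
gripper_force: 0.0
time: 22.07
tcp_pos: [460.2, 271.8, 3.1]
ee_rot: [3.141, -0.0, 1.837]
wrist_force: [0.8, 0.7, 4.3]
grip_width: 12.0
gripper_force: 40.0
time: 22.65
tcp_pos: [460.3, 271.9, 86.8]
ee_rot: [3.14, -0.0, 1.837]
wrist_force: [-0.3, -0.1, -3.1]
grip_width: 12.2
gripper_force: 40.0
[281.4 158. ] centre rel. TCP along tool x -0.6 y 0.0
[459.6 271.5  85.7] [ 3.142 -0.     1.837]
```

```bash
python3 -m inch '[[[0,0,-10,0.099,0],[0,0,-10,0.099,0],[0,0,0,0.098,0],[-14.7,6,0,0,0],[-27,12,0,0,0],[-27,12,0,0,0],[-27,12,0,0,0],[-27,12,0,0,0]]]'; python3 -m inch '[[[-27,12,0,0,0],[-27,12,0,0,0],[-27,12,0,0,0],[-27,12,0,0,0],[-27,12,0,0,0],[-27,12,0,0,0],[-27,12,0,0,0],[-27,12,0,0,0]]]'; python3 -m inch '[[[-27,12,0,0,0],[-27,12,0,0,0],[-27,12,0,0,0],[-27,12,0,0,0],[-14.7,6,0,0,0],[0,0,0,0,0],[0,0,0,0,0]]]'; python3 off.py g7 7 62
```

```text
time: 23.37
tcp_pos: [509.5, 146.0, 104.3]
ee_rot: [-3.139, 0.001, 1.541]
wrist_force: [0.4, -0.3, -2.4]
grip_width: 11.8
gripper_force: 40.0
time: 24.03
tcp_pos: [598.9, -72.7, 104.0]
ee_rot: [-3.139, -0.0, 1.541]
wrist_force: [-1.3, 0.8, -3.0]
grip_width: 12.4
gripper_force: 40.0
time: 24.62
tcp_pos: [649.1, -195.6, 104.3]
ee_rot: [-3.139, -0.001, 1.54]
wrist_force: [-0.9, -0.7, -3.3]
grip_width: 12.3
gripper_force: 40.0
[281.4 158. ] centre rel. TCP along tool x -1.5 y -0.3
[ 648.9 -194.9  104.5] [-3.139e+00 -1.000e-03  1.540e+00]
```

Descend to about 18.

```bash
python3 -m inch '[[[0,0.7,25,0,0],[0,0,25,0,0],[0,0,18,0,0],[0,0,9,0,0],[0,0,4,0,0],[0,0,2,0,0],[0,0,0,0,0],[0,0,0,0,0]]]'; for i in 1 2 3 4 5; do python3 -m inch '[[[0,0,0.5,0,0],[0,0,0,0,0],[0,0,0,0,0]]]' | grep -E 'pos|t_force:'; done
```

```text
time: 25.33
tcp_pos: [651.3, -195.6, 23.9]
ee_rot: [3.14, 0.0, 1.541]
wrist_force: [-0.2, -0.6, -3.3]
grip_width: 11.9
gripper_force: 40.0
tcp_pos: [651.0, -195.8, 22.9]
wrist_force: [-0.2, 0.0, -3.3]
tcp_pos: [650.7, -195.7, 21.9]
wrist_force: [-0.5, 0.3, -2.7]
tcp_pos: [650.6, -195.6, 21.3]
wrist_force: [-0.3, -0.2, -2.8]
tcp_pos: [650.6, -195.6, 20.8]
wrist_force: [-1.5, 0.6, -3.2]
tcp_pos: [650.7, -195.6, 20.3]
wrist_force: [0.9, -0.5, -3.4]
```

```bash
python3 -m inch '[[[0,-0.4,1,0,0],[0,0,1,0,0],[0,0,0,0,0],[0,0,0,0,0]]]'; for i in 1 2 3 ; do python3 -m inch '[[[0,0,0.4,0,0],[0,0,0,0,0],[0,0,0,0,0]]]' | grep -E 'pos|t_force:'; done
```

```text
time: 26.92
tcp_pos: [650.2, -195.6, 18.2]
ee_rot: [-3.141, -0.0, 1.541]
wrist_force: [0.3, -0.1, -2.3]
grip_width: 12.1
gripper_force: 40.0
tcp_pos: [650.3, -195.6, 17.9]
wrist_force: [0.7, 0.3, -2.7]
tcp_pos: [650.3, -195.6, 17.5]
wrist_force: [0.4, -0.3, -3.0]
tcp_pos: [650.3, -195.6, 17.2]
wrist_force: [-0.1, -0.4, -1.4]
```

```bash
python3 -m inch '[[[0,0,0.3,0,0],[0,0,0,0,0],[0,0,0,0,0]]]'
```

```text
time: 27.92
tcp_pos: [650.4, -195.7, 17.2]
ee_rot: [3.141, 0.0, 1.541]
wrist_force: [-2.8, 0.7, 5.5]
grip_width: 12.3
gripper_force: 40.0
```

```bash
python3 -m inch '[[[0,-0.2,-0.3,0,14],[0,0,0,0,16],[0,0,0,0,19],[0,0,0,0,23],[0,0,0,0,28],[0,0,0,0,28],[0,0,-6,0,28],[0,0,-12,0,28]]]' 10; python3 -m inch '[[[5,0,-30,0,28],[15,0,-30,0,28],[28,0,-30,0,36],[28,0,-15,0,36],[0,0,0,0,36]]]'; python3 c.py p5; python3 -m inch '[[[37,-14,0,0,36],[37,-14,0,0,36],[37,-14,0,0,36],[37,-14,0,0,36],[37,-14,0,0,36],[37,-14,0,0,36],[37,-14,0,0.069,36],[37,-14,0,0,36]]]'; python3 -m inch '[[[0,0,0,0,36],[0,0,0,0,36],[0,0,0,0,36]]]';python3 c.py p6; python3 -c "
from h import *
print(env.state()['tcp_pos'])"
```

```text
time: 28.58
tcp_pos: [649.2, -195.3, 34.6]
ee_rot: [-3.14, -0.001, 1.541]
wrist_force: [-0.4, -0.5, -0.7]
grip_width: 28.0
gripper_force: 0.0
time: 29.0
tcp_pos: [654.5, -116.6, 145.5]
ee_rot: [3.136, 0.001, 1.543]
wrist_force: [0.3, 0.3, 0.2]
grip_width: 35.9
gripper_force: 0.0
time: 29.72
tcp_pos: [550.7, 181.2, 140.1]
ee_rot: [-3.141, 0.0, 1.467]
wrist_force: [0.7, -0.1, -0.8]
grip_width: 35.9
gripper_force: 0.0
time: 29.97
tcp_pos: [552.0, 179.8, 140.1]
ee_rot: [-3.141, 0.0, 1.472]
wrist_force: [0.0, -0.4, -0.9]
grip_width: 36.0
gripper_force: 0.0
[552.17132259 179.30938025 140.07398295]
```

View pics/p5.png

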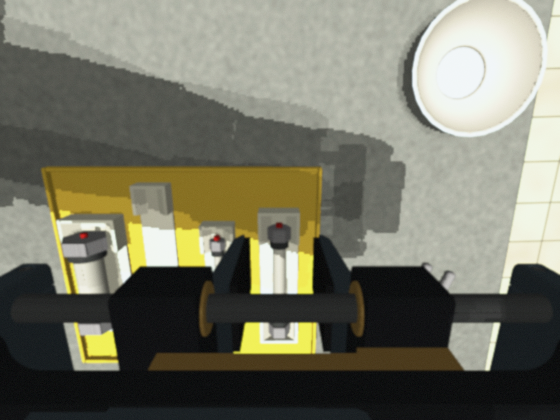

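View pics/p6.png

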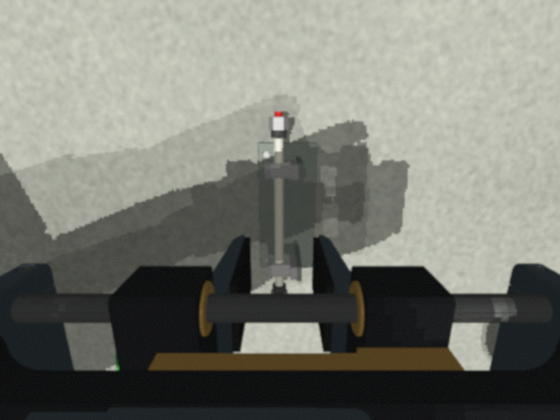

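p5: semiprep is home, with its plug at (279,228). p6: the long column is almost centred under the tool, with its plug at (279,113).

```bash
python3 - <<'E'
from h import *
z=np.load("p6.npz"); im,M=z["im"],(z["K"],z["R"],z["c"]); hsv=cv2.cvtColor(im,cv2.COLOR_BGR2HSV)
red=(((hsv[...,0]<8)|(hsv[...,0]>172))&(hsv[...,1]>110)&(hsv[...,2]>40)).astype(np.uint8)
N,l,st,c=cv2.connectedComponentsWithStats(red)
for i in range(1,N):
    if st[i,4]>5:
        q=ray(*c[i],45,M)[:2]; print(c[i].round(),st[i,4],q.round(1),"centre",(q-85*np.array([.0992,.995])).round(1))
g=cv2.cvtColor(im,cv2.COLOR_BGR2GRAY).astype(float)
for v in (190,210,230,245): print(v,g[v,268:292].astype(int).tolist())
E
```

```text
[278. 114.] 31 [557.2 264.4] centre [548.8 179.8]
190 [68, 68, 69, 69, 69, 78, 89, 103, 111, 116, 118, 118, 116, 114, 100, 86, 70, 68, 69, 67, 67, 65, 66, 67]
210 [67, 69, 68, 67, 69, 71, 89, 105, 112, 118, 120, 118, 115, 111, 102, 85, 71, 65, 66, 69, 68, 67, 71, 66]
230 [64, 67, 66, 66, 67, 73, 84, 101, 114, 115, 121, 118, 118, 112, 102, 85, 73, 69, 71, 65, 67, 69, 70, 67]
245 [68, 67, 69, 66, 66, 70, 82, 99, 115, 117, 119, 120, 117, 113, 102, 86, 70, 64, 64, 64, 64, 63, 66, 62]
```

```bash
python3 -m inch '[[[0.3,-2.7,25,0,36],[0,0,25,0,36],[0,0,20,0,36],[0,0,10,0,36],[0,0,0,0,36],[0,0,0,0,36]]]'; python3 c.py p7; python3 - <<'E'
from h import *
z=np.load("p7.npz"); im,M=z["im"],(z["K"],z["R"],z["c"])
g=cv2.cvtColor(im,cv2.COLOR_BGR2GRAY).astype(float)
for v in (200,215,230): print(v,g[v,262:300:2].astype(int).tolist())
s=env.state();print(s["tcp_pos"],s["ee_rot"]); 
for u,v in((281,200),(281,230)): print(ray(u,v,45,M))
E
```

```text
time: 30.52
tcp_pos: [549.6, 180.2, 60.3]
ee_rot: [-3.141, 0.0, 1.471]
wrist_force: [0.1, 0.8, -0.0]
grip_width: 36.1
gripper_force: 0.0
200 [80, 85, 87, 85, 90, 88, 91, 91, 91, 88, 89, 90, 92, 91, 90, 90, 89, 90, 88]
215 [72, 70, 70, 73, 74, 73, 79, 110, 117, 124, 123, 120, 110, 79, 68, 69, 70, 69, 68]
230 [71, 70, 70, 72, 71, 72, 81, 106, 120, 125, 122, 121, 110, 79, 69, 68, 69, 72, 70]
[550.01618994 180.50290117  60.96470516] [ 3.14086042e+00 -2.69044300e-04  1.47098995e+00]
[552.07853893 213.43522315  45.        ]
[550.14028696 194.26490858  45.        ]
```

```bash
python3 -m inch '[[[-0.4,0,10,0,36],[0,0,8,0,36],[0,0,5,0,36],[0,0,0,0,36],[0,0,0,0,0],[0,0,0,0,0],[0,0,0,0,0],[0,0,0,0,0]]]' 5; python3 -m inch '[[[0,0,0,0,0],[0,0,0,0,0],[0,0,0,0,0]]]'
```

```text
time: 31.23
tcp_pos: [549.4, 180.6, 37.4]
ee_rot: [3.141, -0.0, 1.472]
wrist_force: [-0.2, -0.0, 0.0]
grip_width: 12.2
gripper_force: 0.0
time: 31.48
tcp_pos: [549.3, 180.6, 37.3]
ee_rot: [3.141, -0.0, 1.472]
wrist_force: [-0.6, 0.6, 1.8]
grip_width: 7.8
gripper_force: 5.0
```

```bash
python3 -m inch '[[[0,0,0,0,0],[0,0,0,0,0],[0,-1,0,0,0],[0,-1,0,0,0],[0,-1,0,0,0],[0,-1,0,0,0]]]' 55; python3 -m inch '[[[0,-1.5,0,0,0],[0,-1.5,0,0,0],[0,-1.5,0,0,0],[0,-1.5,0,0,0],[0,-2,0,0,0],[0,-2,0,0,0]]]'
```

```text
time: 31.98
tcp_pos: [546.4, 181.1, 37.5]
ee_rot: [3.139, -0.001, 1.472]
wrist_force: [7.7, -2.1, -1.3]
grip_width: 6.6
gripper_force: 55.0
time: 32.48
tcp_pos: [534.5, 181.8, 36.9]
ee_rot: [-3.141, 0.0, 1.472]
wrist_force: [-0.5, 0.1, -3.1]
grip_width: 6.7
gripper_force: 55.0
```

```bash
python3 -m inch '[[[0,-4,0,0,0],[0,-5,0,0,0],[0,-5,0,0,0],[0,-5,0,0,0],[0,-4,0,0,0],[0,0,0,0,0],[0,0,0,0,0]]]'; python3 -m inch '[[[0,-4,-10,0,0],[0,0,-20,0,0],[0,0,-20,0,0],[0,0,-20,0,0],[0,0,0,0,0],[0,0,0,0,0]]]'; python3 off.py g8 7.7 85
```

```text
time: 33.07
tcp_pos: [512.3, 184.3, 37.2]
ee_rot: [3.141, -0.0, 1.472]
wrist_force: [0.4, 0.8, -1.8]
grip_width: 6.8
gripper_force: 55.0
time: 33.57
tcp_pos: [509.1, 184.8, 108.4]
ee_rot: [3.139, -0.001, 1.472]
wrist_force: [0.7, -0.1, -1.5]
grip_width: 6.5
gripper_force: 55.0
[280.9 111. ] centre rel. TCP along tool x -0.6 y -0.1
[508.4 184.6 107.4] [ 3.141 -0.     1.472]
```

View pics/g8.png

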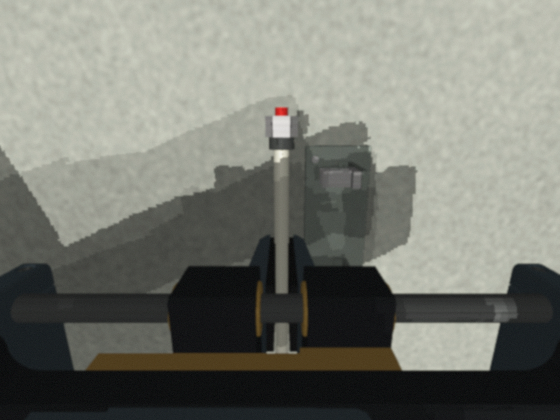

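The long column is free of the clips and held; its plug is at (281,111).

```bash
python3 -m inch '[[[0,0,0,-0.035,0],[0,0,0,-0.034,0],[-11,1,0,0,0],[-27,2.1,0,0,0],[-27,2.1,0,0,0],[-27,2.1,0,0,0],[-27,2.1,0,0,0],[-27,2.1,0,0,0]]]'; python3 -m inch '[[[-27,2.1,0,0,0],[-27,2.1,0,0,0],[-27,2.1,0,0,0],[-27,2.1,0,0,0],[-27,2.1,0,0,0],[-27,2.1,0,0,0],[-27,2.1,0,0,0],[-27,2.1,0,0,0]]]'; python3 -m inch '[[[-11,1,0,0,0],[0,0,20,0,0],[0,0,20,0,0],[0,0,20,0,0],[0,0,10,0,0],[0,0,0,0,0],[0,0,0,0,0]]]'; python3 off.py g9 7.7 85
```

```text
time: 34.28
tcp_pos: [514.6, 36.5, 106.3]
ee_rot: [-3.14, 0.0, 1.54]
wrist_force: [1.1, -0.1, -0.9]
grip_width: 6.6
gripper_force: 55.0
time: 34.95
tcp_pos: [524.7, -179.8, 106.2]
ee_rot: [-3.14, -0.0, 1.539]
wrist_force: [0.4, 1.2, -1.8]
grip_width: 6.7
gripper_force: 55.0
time: 35.53
tcp_pos: [526.1, -188.9, 36.9]
ee_rot: [-3.14, -0.0, 1.541]
wrist_force: [-0.4, -0.3, -1.5]
grip_width: 6.8
gripper_force: 55.0
[281.  111.5] centre rel. TCP along tool x -0.9 y -1.3
[ 526.7 -189.2   37.6] [3.142 0.    1.541]
```

```bash
python3 -m inch '[[[0.4,-0.4,8,0,0],[0,0,6,0,0],[0,0,4,0,0],[0,0,2,0,0],[0,0,1,0,0],[0,0,0,0,0],[0,0,0,0,0]]]'; for i in 1 2 3; do python3 -m inch '[[[0,0,0.5,0,0],[0,0,0,0,0],[0,0,0,0,0]]]' | grep -E 'pos|t_force:'; done
```

```text
time: 36.17
tcp_pos: [526.2, -188.7, 16.2]
ee_rot: [3.142, 0.0, 1.541]
wrist_force: [0.5, -1.2, -1.4]
grip_width: 6.8
gripper_force: 55.0
tcp_pos: [526.2, -188.7, 15.8]
wrist_force: [-0.5, 0.3, -1.6]
tcp_pos: [526.1, -188.7, 15.1]
wrist_force: [0.4, 0.4, -1.1]
tcp_pos: [526.1, -188.7, 14.6]
wrist_force: [-0.1, 0.3, -2.1]
```

```bash
for i in 1 2 3; do python3 -m inch '[[[0,0,0.4,0,0],[0,0,0,0,0],[0,0,0,0,0]]]' | grep -E 'pos|t_force:'; done
```

```text
tcp_pos: [526.1, -188.7, 14.2]
wrist_force: [-0.4, -0.4, -2.0]
tcp_pos: [526.1, -188.7, 13.8]
wrist_force: [0.5, -0.7, -1.7]
tcp_pos: [526.1, -188.7, 13.5]
wrist_force: [-0.3, -0.1, 0.1]
```

```bash
python3 -m inch '[[[0,0,0.3,0,0],[0,0,0,0,0],[0,0,0,0,0]]]'
```

```text
time: 37.92
tcp_pos: [526.2, -188.8, 13.4]
ee_rot: [3.142, 0.0, 1.541]
wrist_force: [-2.3, 1.4, 6.7]
grip_width: 6.8
gripper_force: 55.0
```

Home at the expected height. I'll release it, retreat and check.

```bash
python3 -m inch '[[[0,-0.2,-0.3,0,9],[0,0,0,0,11],[0,0,0,0,14],[0,0,0,0,18],[0,0,0,0,22],[0,0,0,0,22],[0,0,-6,0,22],[0,0,-12,0,22]]]' 10; python3 -m inch '[[[5,0,-30,0,22],[15,0,-30,0,22],[30,0,-30,0,22],[35,0,-30,0,22],[35,0,-30,0,22],[35,0,0,0,22],[0,0,0,0,22],[0,0,0,0,22]]]'; python3 - <<'E'
from h import *
im,d,M=cap("wrist"); t,_,_=cap("top"); s,_,_=cap("scene")
o=np.zeros((600,800,3),np.uint8); o[:,:]=0
o[:420,:560][:,:]=im
o=np.vstack([im[120:420,:],np.hstack([cv2.resize(t[135:265,340:450],(254,300)),cv2.resize(s[120:250,85:240],(306,300))])])
cv2.imwrite("pics/fin.png",o)
E
```

```text
time: 38.58
tcp_pos: [525.1, -188.4, 31.1]
ee_rot: [-3.14, -0.001, 1.541]
wrist_force: [-0.1, -1.0, -0.1]
grip_width: 22.1
gripper_force: 0.0
time: 39.25
tcp_pos: [530.5, -39.7, 176.6]
ee_rot: [3.14, 0.0, 1.543]
wrist_force: [-0.5, -1.6, 0.3]
grip_width: 21.9
gripper_force: 0.0
```

View pics/fin.png

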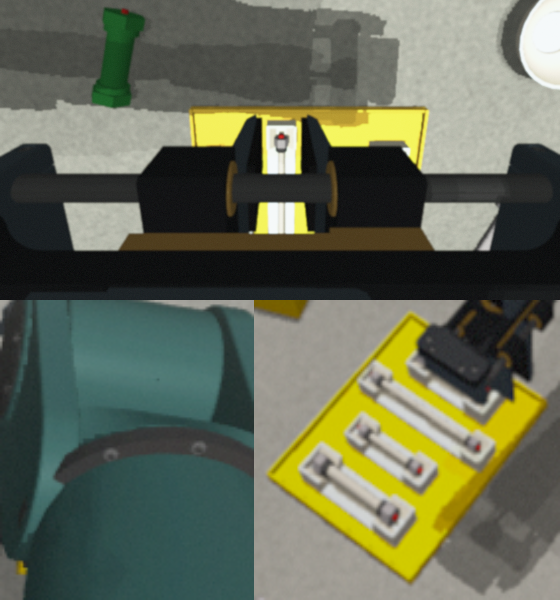

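The final picture shows long, short and semiprep seated in their cradles (the scene crop, lower right). Prep is behind the gripper here, but the earlier view at (281,241) showed it home.

```bash
python3 -c "
from station import env
print(env.finish_job())"
```

```text
the job is handed in; nothing more can be done
None
```

All four columns were put away in their own cradles, each lowered to light contact before release, and the job was handed in after about 39 s; the bottle was never approached, but I didn't check it in the last picture.

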